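# Set a pendant under the telescoping bead viewer and hold the lens out

## Robot

A 7-joint arm with a two-finger parallel gripper is mounted at the origin on the work surface. World frame = base frame: x ahead of the robot, y to its left, z up, the work surface at z = 0. Lengths are in m, angles in degrees, forces in N, time in s.
With the tool pointing down it reaches from about 0.425 to 0.875 m from the base axis. Payload 4.7 kg.
Tool frame: the origin (TCP) lies at the very end of the fingers, on their centre line; the grasp point (between the pads) lies 19 mm behind it (r.grip_point_offset is the distance from the TCP to the grasp point, in m); z points along the fingers, y is the line along which they close (so a half turn about z gives the same grasp; the last joint's range is limited). The gripper opens to 85 mm and grips with 20 to 120 N. Pads are 22 mm wide; open, the fingers measure 114 mm over their backs; the gripper's body (76 mm by 85 mm) begins 54 mm behind the grasp point. The pads swing forward as they close: fully open they stand 13 mm farther back than shut.
Start: joints at [65.036, 18.392, -4.016, 83.108, 1.295, 78.541, -3.26], TCP at [0.283, -0.585, 0.231] pointing down, gripper open.
Joint ranges: [-163.93, 163.93], [-17.29, 119.83], [-79.2, 71.16], [3.27, 140.29], [-89.18, 269.18], [5.43, 117.66], [-154.24, 154.24]. Speed limits (degrees/s): [147.25, 147.25, 180, 180, 180, 180, 180].

## Interface

Orientations are given as [roll, pitch, yaw] about the fixed x, y, z axes, in that order (R = Rz(yaw) Ry(pitch) Rx(roll)).
In Python, from bench import r gives the robot as it stands.
- The arm moves only by the shell command python3 -m jog 'ROWS' [OPENING] [FORCE]. ROWS is JSON, a list of rows, each an object with "linear": the shift along the tool's x, y, z in m, a list of three; "turn": the turn, a rotation vector about the tool's x, y, z in rad, a list of three. In form: [{"linear": [dx, dy, dz], "turn": [wx, wy, wz]}, ...]. A call has 1 to 8 rows; each row is the pose to reach, as a shift and turn from the pose commanded when the call began, along the tool's axes at that moment; what a row does not reach only later rows make up. A row lasts 1/10 s, in which the tool goes at most 50 mm and 8.59 degrees, less where a joint would pass 70% of its speed; a pose out of reach is approached as far as the arm can. A call with a gripper value outside its range is refused whole. OPENING is the opening, from 0 (shut) to 1 (fully open), set as the call begins (- or left out, the last holds). The fingers move at their own pace and stop on an object; FORCE is the grip in N (left out, the last holds). Time passes only in rows, so rows that repeat a pose let the fingers close. It gives the time, the measured TCP pose, the force, the opening and the grip force at its end, in the units of the state.
- r.get_state(): the state, without advancing time (a new reading comes with each control period).
- r.camera(name): name is "scene" or "top" or "wrist"; returns the picture (384x512x3 uint8, red, green, blue); there is no depth.
- r.camera_info(name): a dict with "vertical_fov" (degrees; the focal length in pixels is half the picture's height over the tangent of half this angle, whatever the lens; pixels are square), "cx", "cy" (the principal point, pixels), "k1" (the pictures are not rectified: a ray, as slopes to the right and down, at radius r is drawn at 1 + k1 r^2 times it, then the intrinsics apply), "R" (3x3) and "t" (3): a world point X has camera coordinates R X + t. Camera axes: x right, y down, z forward; pixel columns grow to the right and rows downward; lengths in m; the calibration is good to about 2 mm. A picture is of the moment at which its call begins: read the wrist's pose just before it. camera_info takes no time and is no camera call; for the wrist camera it gives the pose at the moment of the call.
- r.hand_in(): hands the job in; it is judged then, once.
The state is a dict: "clock": time; "q": joint angles; "joint_velocities": joint speeds; "joint_torque": joint torques, N m; "tcp_pos": TCP position; "orientation": TCP orientation; "force": force on the tool from outside, world axes, zero at the start; "moment": the same for the moment, N m; "width": opening from 0.0 (shut) to 1.0 (fully open); "grip_force": force on a finger pad.
Only numpy, scipy, OpenCV 4.12 (cv2) and the standard library are available. Lean on these libraries where they do the work, as an engineer would, in place of code of your own. Each camera call takes 0.05 s, during which the arm holds its last target. There are 200 camera calls.

## Task

Set the round clay pendant flat on the viewer's stage plate, centred between its two stops, and let go of it. Then push the release button on the viewer's housing fully down, take the upright tab beside the lens and pull the telescoping arm past its first stop, all the way out to its second stop, so that the lens stands over the pendant. The arm springs back if let go, so finish while still holding the tab with the arm fully out; leave the other things on the counter where they are.

Things in the scene. Friction and masses are not known exactly. Their poses are not given: they have to be found in the camera images.
- viewer: bead viewer, fixed to the counter: white board 360 x 110 x 8 mm; a post at its -x end carries a black housing (36 wide, x = -170 to -55 mm, top 115 mm above the counter). Origin: centre of the board's underside, on the counter. Its level +x axis runs along the board to the stage and is the pull direction. Arm in, only the stage stands beyond x = 35 mm; arm, lens and tab keep to y = 0
- stage (a point): centre of the top face of the grey stage plate (74 x 74 mm, top 16 mm above the counter), at viewer x = 125 mm; axes parallel to the viewer's. Two aluminium stops, bars 6 mm thick, 40 mm long along y and 5 mm tall, stand on it with inner faces at x = -25.5 and +25.5 mm; the stage is open along y
- pendant: loose round terracotta clay pendant, a disc 44 mm in diameter and 14 mm thick lying flat, about 45 g, with small white beads on its top standing 3 to 5 mm proud. Origin at the centre of its underside. It lies in one of three places on the counter that it swaps with the paint well and the sharpener
- release_button (a joint): travel of the release button: 0 up, 0.007 m fully down. It moves straight down against about 3.5 N and stays down where it is left (no return spring); it frees the arm when 5 mm down. While it is up the arm is locked
- button_top (a point): centre of the top of the round grey release button (22 mm in diameter) on top of the housing, 145 mm along the viewer's -x from its origin; 125 mm above the counter when up, standing 10 mm proud of the housing
- pull_tab: grey upright tab by which the arm is pulled: 16 mm along viewer x, 24 mm along y, 53 mm tall (foot 112, top 165 mm above the counter). Origin: centre of its foot, axes as the viewer's. At viewer x = -40 mm with the arm in, +80 mm fully out. The black lens ring (60 mm across, top 106 mm above the counter) moves with it, its centre 45 mm further along +x
- tab_grip (a point): point to grip inside the tab, 34 mm above its foot, 146 mm above the counter
- outer_section (a joint): how far the outer tube of the arm is out of the housing: 0 in, 0.060 m at its stop (the first stop). Springs back with 2.5 to 4 N, so it comes out first
- inner_section (a joint): how far the inner tube, with tab and lens, is out of the outer tube: 0 in, 0.060 m at its stop (the second stop; both tubes are then fully out and the tab 120 mm from its place with the arm in). Springs back with 6 to 7.5 N
- paint_well: bystander: white ceramic paint well, a round bowl 68 mm across and 28 mm high. Origin at the centre of its underside
- sharpener: bystander: chrome pencil sharpener, a block 30 x 24 x 17 mm. Origin at the centre of its underside
There are look-alikes about, which are no part of the job. What is shaped like the pendant but green or red is not meant.

How it is judged:
By the outcome, as a careful person would: the job done as asked, in the order asked, and still so for the second after the job is handed in, while the arm keeps its last pose, push and grip.
It also fails if it takes over 72 s, if anything falls off the work surface, if the arm or the gripper's body presses on something with over 40 N, if the wrist force passes 120 N, or if a joint passes its speed limit or range.

## Working session

There is one attempt and no reset: what is moved stays moved. The work goes in short steps, Python scripts to look and compute and a shell command to move; the robot and the scene stay as the last step left them, time stands still between calls to the robot, and variables do not carry over. Pictures are saved under pics/ and viewed, at most 10 in all, crops included, and the job is handed in when it is done.

```bash
mkdir -p pics; ls; python3 - <<'E'
from bench import r
import cv2, json
s=r.get_state(); print(s['clock'],s['tcp_pos'],s['orientation'],s['width'])
for n in ("scene","top"):
    im=r.camera(n); cv2.imwrite(f"pics/{n}0.png",im[:,:,::-1])
    i=r.camera_info(n); print(n,i)
E
```

```text
pics
0.0 [ 0.28233181 -0.58489625  0.23023414] [-1.79892868e+02  4.55279106e-03  2.57726845e+01] 1.0008171099359267
scene {'vertical_fov': 47.116226887264496, 'cx': 255.6773401789374, 'cy': 185.38355911477075, 'k1': 0.0372079823720323, 'R': array([[ 0.51925705,  0.85459588,  0.00616373],
       [ 0.56911696, -0.34040009, -0.74848758],
       [-0.63755628,  0.39216534, -0.66312016]]), 't': array([-0.27953366, -0.25465927,  1.59800941])}
top {'vertical_fov': 51.71008872032166, 'cx': 255.56671468150813, 'cy': 189.09447703324514, 'k1': -0.11857321820660165, 'R': array([[-0.01209501, -0.9997209 ,  0.0202936 ],
       [-0.99559017,  0.01015196, -0.09325855],
       [ 0.0930265 , -0.02133207, -0.99543509]]), 't': array([-0.04131274,  0.58277235,  1.17070183])}
```

View pics/top0.png

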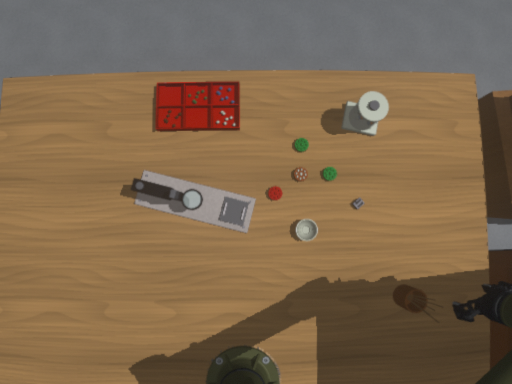

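View pics/scene0.png

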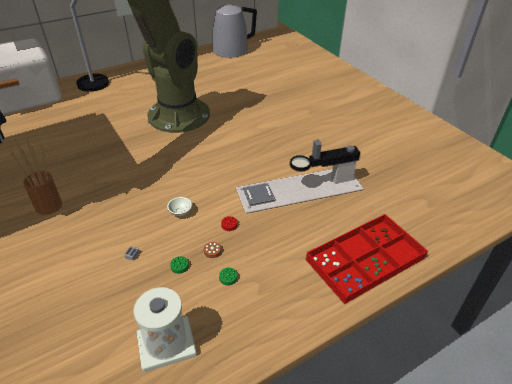

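The top view shows the pendant at (300,174) with white beads. The stage is at about (235,211), the lens at (192,199) and the button end at about (139,185). Green and red look-alikes lie around the pendant, and the scene view agrees.

```bash
cat > h.py <<'E'
import numpy as np, cv2
from bench import r
from scipy.spatial.transform import Rotation as Ro
def K(i): 
    f=192/np.tan(np.radians(i['vertical_fov']/2)); return np.array([[f,0,i['cx']],[0,f,i['cy']],[0,0,1]]), np.array([i['k1'],0,0,0.])
def ray(i,uv):
    k,d=K(i); p=cv2.undistortPoints(np.array(uv,float).reshape(-1,1,2),k,d).reshape(-1,2)
    return -i['R'].T@i['t'], np.c_[p,np.ones(len(p))]@i['R']
def onplane(i,uv,z):
    c,d=ray(i,uv); return c+d*((z-c[2])/d[:,2])[:,None]
def proj(i,X):
    k,d=K(i); return cv2.projectPoints(np.array(X,float).reshape(-1,1,3),cv2.Rodrigues(i['R'])[0],i['t'],k,d)[0].reshape(-1,2)
def blobs(m,amin):
    n,l,s,c=cv2.connectedComponentsWithStats(m.astype(np.uint8)); return [(s[j,4],c[j],l==j) for j in range(1,n) if s[j,4]>=amin]
def goal(p,yaw,s=None):
    """shift/turn in tool axes to reach tcp p, tool down, yaw deg (mod 180 nearest)"""
    s=s or r.get_state(); R=Ro.from_euler('xyz',s['orientation'],degrees=True)
    best=min((R.inv()*Ro.from_euler('xyz',[180,0,yaw+a],degrees=True) for a in(0,180)),key=lambda q:q.magnitude())
    print('lin',np.round(R.inv().apply(np.array(p)-s['tcp_pos']),4),'turn',np.round(best.as_rotvec(),4))
E
python3 - <<'E'
from h import *
for n in("top","scene"):
    im=cv2.imread(f"pics/{n}0.png"); i=r.camera_info(n); hsv=cv2.cvtColor(im,cv2.COLOR_BGR2HSV).astype(int); h,s,v=hsv.transpose(2,0,1)
    u0,v0=(300,174) if n=="top" else (213,249)
    print(n,'pendant px',hsv[v0-6:v0+7:3,u0-6:u0+7:3].reshape(-1,3).tolist()[::2], 'wood',hsv[v0+12,u0].tolist())
    if n=="top":
        b=[x for x in blobs((s<60)&(v>110)&(np.arange(384)[:,None]>150)&(np.arange(512)<265),100)]
        for a,c,m in b: 
            cn=max(cv2.findContours(m.astype(np.uint8),0,2)[0],key=cv2.contourArea)
            P=onplane(i,cn.reshape(-1,2),0.008); q=cv2.minAreaRect((P[:,:2]*1000).astype(np.float32)); print(a,c,q)
        g=[x for x in blobs((s<60)&(v<110)&(np.arange(384)[:,None]>190)&(np.arange(384)[:,None]<235)&(np.arange(512)<265)&(np.arange(512)>205),100)]
        for a,c,m in g:
            cn=max(cv2.findContours(m.astype(np.uint8),0,2)[0],key=cv2.contourArea)
            P=onplane(i,cn.reshape(-1,2),0.016); q=cv2.minAreaRect((P[:,:2]*1000).astype(np.float32)); print('stage',a,c,q)
    print(onplane(i,[(u0,v0)],0.014))
im=cv2.imread("pics/top0.png")[140:250,120:350]; cv2.imwrite("pics/c0.png",cv2.resize(im,None,fx=3.4,fy=3.4,interpolation=2))
E
```

```text
top pendant px [[17, 124, 142], [11, 134, 122], [16, 127, 145], [12, 109, 126], [12, 113, 111], [11, 159, 114], [20, 38, 136], [13, 86, 148], [16, 56, 142], [20, 42, 141], [16, 123, 112], [12, 134, 118], [16, 126, 138]] wood [17, 124, 152]
2360 [200.41567797 201.27881356] ((549.98828125, 139.92340087890625), (359.25946044921875, 109.65621948242188), 75.05712890625)
235 [191.60425532 199.01276596] ((555.6425170898438, 148.69296264648438), (50.322906494140625, 49.74650955200195), 44.71905517578125)
stage 485 [232.6371134  211.10721649] ((516.96240234375, 21.43235206604004), (73.74696350097656, 71.43216705322266), 75.35144805908203)
[[ 0.62888337 -0.18565049  0.014     ]]
scene pendant px [[13, 139, 173], [12, 123, 166], [15, 122, 152], [10, 158, 158], [17, 55, 205], [39, 23, 209], [13, 109, 140], [10, 155, 156], [34, 25, 166], [10, 165, 159], [10, 166, 121], [10, 159, 106], [13, 125, 88]] wood [17, 122, 180]
[[ 0.63644606 -0.18547976  0.014     ]]
```

View pics/c0.png

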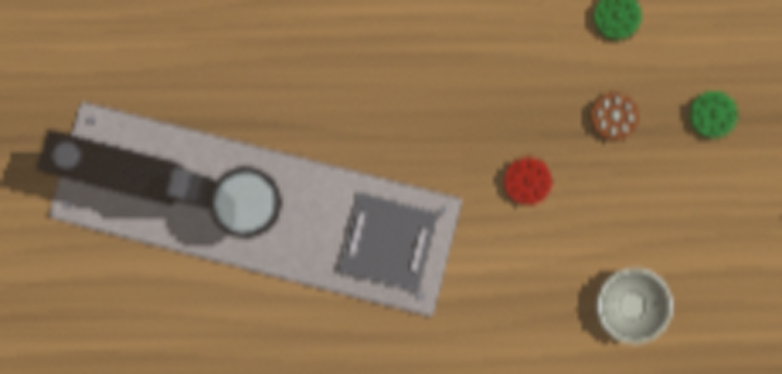

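The crop puts the pendant at top px (300.6,174.1), about (0.629,-0.187). The board fit is 359x110 with yaw -104.9°, and the stage lies where it should.

```bash
python3 -c "
from h import *
goal([0.629,-0.187,0.15],-104.9)"
```

```text
lin [ 0.4852 -0.2075  0.0806] turn [-1.700e-03 -7.000e-04 -8.609e-01]
```

```bash
python3 -m jog '[{"linear":[0.04,0.02,-0.02],"turn":[0,0,0]},{"linear":[0.08,0.04,-0.03],"turn":[0,0,0]},{"linear":[0.12,0.06,-0.03],"turn":[0,0,0]},{"linear":[0.17,0.08,-0.03],"turn":[0,0,-0.1]},{"linear":[0.22,0.08,-0.03],"turn":[0,0,-0.2]},{"linear":[0.26,0.05,-0.02],"turn":[0,0,-0.3]},{"linear":[0.30,0.02,0],"turn":[0,0,-0.4]},{"linear":[0.34,-0.01,0.02],"turn":[0,0,-0.5]}]' 0.75 40; python3 -c "
from h import *
goal([0.629,-0.187,0.15],-104.9)"
```

```text
clock: 0.9
tcp_pos: [0.5806, -0.4361, 0.2144]
orientation: [-180.0, -0.0, 54.7]
force: [-0.8, -0.4, -0.7]
width: 0.75
grip_force: 0.0
lin [ 0.2312 -0.1045  0.0645] turn [-2.000e-04 -2.000e-04 -3.564e-01]
```

```bash
python3 -m jog '[{"linear":[0.04,-0.02,0.01],"turn":[0,0,-0.1]},{"linear":[0.08,-0.04,0.02],"turn":[0,0,-0.2]},{"linear":[0.12,-0.06,0.03],"turn":[0,0,-0.3]},{"linear":[0.16,-0.08,0.04],"turn":[0,0,-0.356]},{"linear":[0.20,-0.1,0.055],"turn":[0,0,-0.356]},{"linear":[0.231,-0.1045,0.0645],"turn":[0,0,-0.356]},{"linear":[0.231,-0.1045,0.0645],"turn":[0,0,-0.356]},{"linear":[0.231,-0.1045,0.0645],"turn":[0,0,-0.356]}]'; python3 - <<'E'
from h import *
i=r.camera_info("wrist"); im=r.camera("wrist")[:,:,::-1].copy(); cv2.imwrite("pics/w1.png",im)
print(-i['R'].T@i['t'], proj(i,[[0.629,-0.187,0.014]]))
h,s,v=cv2.cvtColor(im,cv2.COLOR_BGR2HSV).astype(int).transpose(2,0,1)
for a,c,m in blobs(((h<13)|(h>172))&(s>110)&(v>50),300): print(a,c,h[m].mean(),s[m].mean(),onplane(i,[c],0.014))
E
```

```text
clock: 1.7
tcp_pos: [0.6288, -0.1883, 0.1503]
orientation: [-179.9, 0.0, 74.9]
force: [-0.2, -0.7, 0.1]
width: 0.75
grip_force: 0.0
[ 0.649665   -0.10884197  0.29297588] [[253.74338554 179.92557685]]
1574 [181.4498094  120.63087675] 6.480304955527319 150.9097839898348 [[ 0.57366995 -0.10649303  0.014     ]]
725 [255.29517241 177.26758621] 10.696551724137931 129.87172413793104 [[ 0.63142258 -0.18451693  0.014     ]]
```

View pics/w1.png

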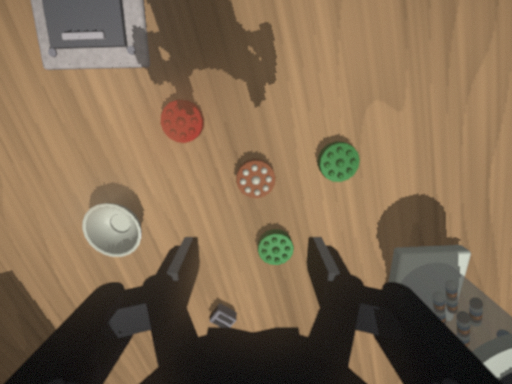

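The wrist view shows the pendant at (255,178), and it agrees with the top view to about 2 mm. The fingers straddle it clear of the green and red discs, so I descend.

```bash
python3 -c "
from h import *
goal([0.6305,-0.186,0.002],-104.9)"
```

```text
lin [0.0047 0.0008 0.1487] turn [-0.0006  0.001  -0.0054]
```

```bash
python3 -m jog '[{"linear":[0.003,0.001,0.04],"turn":[0,0,0]},{"linear":[0.003,0.001,0.08],"turn":[0,0,0]},{"linear":[0.003,0.001,0.11],"turn":[0,0,0]},{"linear":[0.003,0.001,0.13],"turn":[0,0,0]},{"linear":[0.003,0.001,0.14],"turn":[0,0,0]},{"linear":[0.003,0.001,0.148],"turn":[0,0,0]},{"linear":[0.003,0.001,0.148],"turn":[0,0,0]}]' && python3 -m jog '[{"linear":[0,0,0],"turn":[0,0,0]},{"linear":[0,0,0],"turn":[0,0,0]},{"linear":[0,0,0],"turn":[0,0,0]},{"linear":[0,0,0],"turn":[0,0,0]},{"linear":[0,0,0],"turn":[0,0,0]},{"linear":[0,0,0],"turn":[0,0,0]},{"linear":[0,0,0],"turn":[0,0,0]},{"linear":[0,0,0],"turn":[0,0,0]}]' 0.2 30
```

```text
clock: 2.45
tcp_pos: [0.6304, -0.1877, 0.0028]
orientation: [-180.0, 0.0, 74.7]
force: [0.1, 0.6, 0.0]
width: 0.75
grip_force: 0.0
clock: 3.25
tcp_pos: [0.6319, -0.1871, 0.0047]
orientation: [179.8, 0.0, 74.8]
force: [0.3, -0.7, 6.9]
width: 0.497
grip_force: 31.0
```

```bash
python3 -m jog '[{"linear":[0,0,-0.01],"turn":[0,0,0]},{"linear":[0,0,-0.03],"turn":[0,0,0]},{"linear":[0,0,-0.06],"turn":[0,0,0]},{"linear":[0,0,-0.1],"turn":[0,0,0]},{"linear":[0,0,-0.1],"turn":[0,0,0]},{"linear":[0,0,-0.1],"turn":[0,0,0]}]'; python3 - <<'E'
from h import *
i=r.camera_info("wrist"); im=r.camera("wrist")[:,:,::-1].copy(); cv2.imwrite("pics/w2.png",im)
goal([0.5178,0.0195,0.10],-104.9)
E
```

```text
clock: 3.85
tcp_pos: [0.6313, -0.1867, 0.1046]
orientation: [179.9, 0.0, 74.8]
force: [-0.8, -0.8, -0.2]
width: 0.496
grip_force: 30.6
lin [ 0.1694 -0.1625  0.003 ] turn [-0.0005  0.0003 -0.0048]
```

View pics/w2.png

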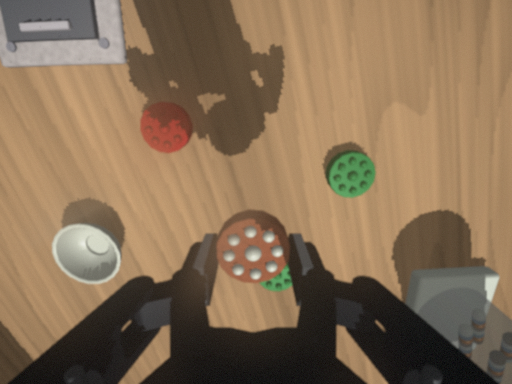

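The pendant is held level between the pads, with its central bead at about (254,254). I'll measure its offset from the TCP.

```bash
python3 - <<'E'
from h import *
i=r.camera_info("wrist"); s=r.get_state(); im=cv2.imread("pics/w2.png")
h,S,v=cv2.cvtColor(im,cv2.COLOR_BGR2HSV).astype(int).transpose(2,0,1)
m=((h>=8)&(h<=13)|(S<60)&(v>100))&(np.hypot(np.arange(512)-253,np.arange(384)[:,None]-248)<40)
R=Ro.from_euler('xyz',s['orientation'],degrees=True)
w=np.zeros_like(m); w[215:290,215:295]=True
bs=blobs((S<70)&(v>110)&w&(np.hypot(np.arange(512)-253,np.arange(384)[:,None]-250)<32),12)
C=np.array([c for a,c,_ in bs]); print(C.round(0).tolist())
P=onplane(i,C,s['tcp_pos'][2]+0.0093+0.003)
print(R.inv().apply(P-s['tcp_pos']).round(4).tolist(), R.inv().apply(P-s['tcp_pos']).mean(0))
E
```

```text
[[250.0, 232.0], [268.0, 236.0], [233.0, 240.0], [253.0, 253.0], [277.0, 251.0], [229.0, 256.0], [271.0, 266.0], [238.0, 269.0], [255.0, 274.0]]
[[0.0148, -0.0024, -0.0123], [0.0119, 0.0078, -0.0123], [0.0097, -0.0116, -0.0123], [0.0012, -0.0009, -0.0123], [0.0026, 0.0128, -0.0123], [-0.0003, -0.0146, -0.0123], [-0.0074, 0.0098, -0.0123], [-0.0096, -0.0095, -0.0123], [-0.0126, 0.0005, -0.0123]] [ 0.00113623 -0.00090447 -0.0122998 ]
```

```bash
python3 -m jog '[{"linear":[0.02,-0.04,0],"turn":[0,0,0]},{"linear":[0.04,-0.075,0],"turn":[0,0,0]},{"linear":[0.06,-0.11,0],"turn":[0,0,0]},{"linear":[0.08,-0.14,0],"turn":[0,0,0]},{"linear":[0.099,-0.1625,0],"turn":[0,0,-0.004]},{"linear":[0.099,-0.1625,0],"turn":[0,0,-0.004]},{"linear":[0.099,-0.1625,0],"turn":[0,0,-0.004]}]'; python3 - <<'E'
from h import *
s=r.get_state();i=r.camera_info("wrist"); im=r.camera("wrist")[:,:,::-1].copy(); cv2.imwrite("pics/w3.png",im)
print(proj(i,[[0.5178,0.0195,0.016]]))
E
```

```text
clock: 4.6
tcp_pos: [0.4988, -0.0485, 0.1021]
orientation: [-179.9, 0.0, 75.1]
force: [0.1, -0.1, -0.4]
width: 0.498
grip_force: 30.6
[[255.0917808  117.00591189]]
```

View pics/w3.png

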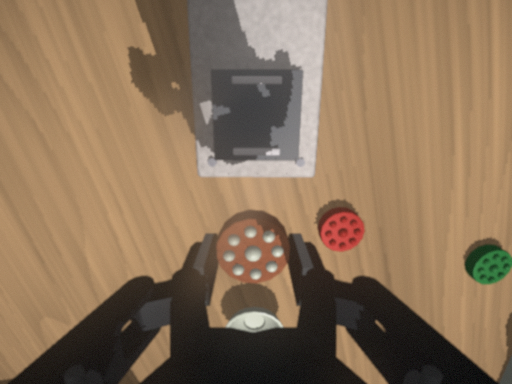

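The wrist view shows the stage ahead. The far stop is at about (257,79), the near stop at about (257,152), and the left and right stage edges are at columns 211 and 303.

```bash
python3 - <<'E'
from h import *
i=r.camera_info("wrist"); s=r.get_state(); im=cv2.imread("pics/w3.png")
g=im.astype(int).mean(2)
print('col prof far',g[70:92,238:278].mean(1).round().tolist()); print('near',g[142:166,238:278].mean(1).round().tolist())
for rw in (79,151): print('row',rw,g[rw-2:rw+3,224:296].mean(0).round().astype(int).tolist())
A=onplane(i,[(257.5,79.5),(257.5,152.5)],0.0205); print(A,np.linalg.norm(A[0]-A[1]),A.mean(0)); d=A[1]-A[0]; print(np.degrees(np.arctan2(d[1],d[0])))
E
```

```text
col prof far [80.0, 78.0, 77.0, 77.0, 77.0, 86.0, 104.0, 113.0, 114.0, 113.0, 112.0, 111.0, 108.0, 100.0, 88.0, 82.0, 80.0, 80.0, 80.0, 80.0, 81.0, 81.0]
near [81.0, 81.0, 81.0, 79.0, 78.0, 87.0, 106.0, 122.0, 130.0, 136.0, 141.0, 141.0, 134.0, 118.0, 106.0, 102.0, 103.0, 114.0, 141.0, 169.0, 186.0, 194.0, 196.0, 196.0]
row 79 [74, 73, 73, 74, 73, 73, 76, 86, 99, 107, 109, 110, 109, 111, 110, 111, 110, 110, 111, 110, 112, 112, 110, 111, 111, 111, 112, 112, 111, 112, 112, 112, 112, 113, 113, 113, 114, 113, 114, 114, 114, 113, 113, 114, 114, 114, 114, 114, 113, 113, 115, 114, 114, 115, 115, 115, 114, 106, 88, 78, 75, 75, 77, 77, 76, 77, 77, 83, 95, 108, 115, 118]
row 151 [72, 71, 72, 70, 72, 72, 72, 71, 81, 97, 109, 111, 112, 111, 112, 111, 111, 112, 111, 112, 111, 111, 112, 111, 111, 112, 110, 112, 111, 112, 112, 112, 112, 112, 112, 112, 112, 114, 113, 112, 114, 125, 145, 159, 168, 173, 173, 179, 194, 205, 206, 207, 206, 207, 200, 178, 148, 133, 129, 129, 130, 130, 131, 131, 131, 132, 131, 131, 131, 131, 132, 132]
[[ 0.52777526  0.04616798  0.0205    ]
 [ 0.51307319 -0.0099989   0.0205    ]] 0.0580591862418755 [0.52042423 0.01808454 0.0205    ]
-104.66846520506789
```

```bash
python3 -c "
from h import *
goal([0.5202,0.0174,0.022],-104.8)"
```

```text
lin [0.0698 0.0029 0.0802] turn [-0.0011  0.0006 -0.0031]
```

```bash
python3 -m jog '[{"linear":[0.03,0.002,0],"turn":[0,0,0]},{"linear":[0.055,0.003,0],"turn":[0,0,0]},{"linear":[0.07,0.003,0.01],"turn":[0,0,0]},{"linear":[0.07,0.003,0.035],"turn":[0,0,0]},{"linear":[0.07,0.003,0.055],"turn":[0,0,0]},{"linear":[0.07,0.003,0.07],"turn":[0,0,0]},{"linear":[0.07,0.003,0.075],"turn":[0,0,0]},{"linear":[0.07,0.003,0.075],"turn":[0,0,0]}]'; python3 - <<'E'
from h import *
goal([0.5202,0.0174,0.022],-104.8)
i=r.camera_info("wrist"); im=r.camera("wrist")[:,:,::-1].copy(); cv2.imwrite("pics/w4.png",im)
E
```

```text
clock: 5.45
tcp_pos: [0.5205, 0.0177, 0.0272]
orientation: [-179.9, 0.0, 75.0]
force: [-0.5, 0.0, -0.3]
width: 0.495
grip_force: 30.6
lin [-0.0004 -0.0002  0.0052] turn [-0.0017  0.0002 -0.0037]
```

View pics/w4.png

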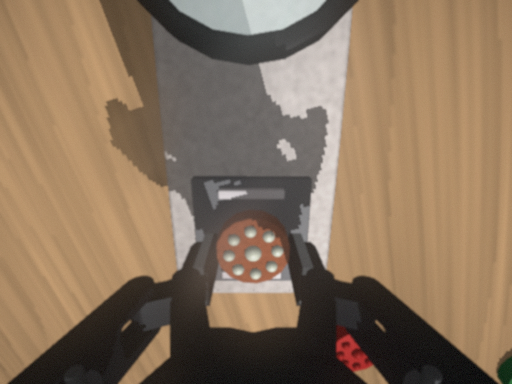

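The pendant is poised centrally between the stops, at about (253,250). I lower it and release.

```bash
python3 -m jog '[{"linear":[0,0,0.002],"turn":[0,0,0]},{"linear":[0,0,0.004],"turn":[0,0,0]},{"linear":[0,0,0.0055],"turn":[0,0,0]},{"linear":[0,0,0.0055],"turn":[0,0,0]},{"linear":[0,0,0.0055],"turn":[0,0,0]}]'
```

```text
clock: 6.0
tcp_pos: [0.5208, 0.0183, 0.0227]
orientation: [180.0, 0.0, 75.0]
force: [-0.4, -0.0, -0.5]
width: 0.495
grip_force: 30.6
```

```bash
python3 -m jog '[{"linear":[0,0,0.001],"turn":[0,0,0]},{"linear":[0,0,0.002],"turn":[0,0,0]},{"linear":[0,0,0.002],"turn":[0,0,0]}]'
```

```text
clock: 6.3
tcp_pos: [0.5209, 0.0183, 0.0207]
orientation: [180.0, 0.0, 75.0]
force: [-0.1, 1.1, 1.7]
width: 0.499
grip_force: 30.8
```

Contact. Release slowly, then rise.

```bash
python3 -m jog '[{"linear":[0,0,0],"turn":[0,0,0]},{"linear":[0,0,0],"turn":[0,0,0]},{"linear":[0,0,0],"turn":[0,0,0]},{"linear":[0,0,0],"turn":[0,0,0]},{"linear":[0,0,0],"turn":[0,0,0]}]' 0.75 30; python3 -m jog '[{"linear":[0,0,-0.03],"turn":[0,0,0]},{"linear":[0,0,-0.07],"turn":[0,0,0]},{"linear":[0,0,-0.11],"turn":[0,0,0]},{"linear":[0,0,-0.15],"turn":[0,0,0]},{"linear":[-0.05,0,-0.15],"turn":[0,0,0]},{"linear":[-0.07,0,-0.15],"turn":[0,0,0]},{"linear":[-0.07,0,-0.15],"turn":[0,0,0]}]'; python3 - <<'E'
from h import *
i=r.camera_info("wrist"); im=r.camera("wrist")[:,:,::-1].copy(); cv2.imwrite("pics/w5.png",im)
print(proj(i,[[0.5197,0.0187,0.030]]))
cv2.imwrite("pics/top5.png",r.camera("top")[:,:,::-1])
E
```

```text
clock: 6.8
tcp_pos: [0.5207, 0.0183, 0.0205]
orientation: [-180.0, 0.0, 75.0]
force: [0.3, -0.1, -0.4]
width: 0.75
grip_force: 0.0
clock: 7.5
tcp_pos: [0.5019, -0.0535, 0.1707]
orientation: [180.0, 0.1, 74.7]
force: [0.2, -0.1, 0.1]
width: 0.746
grip_force: 0.0
[[251.81444714 110.264574  ]]
```

View pics/w5.png

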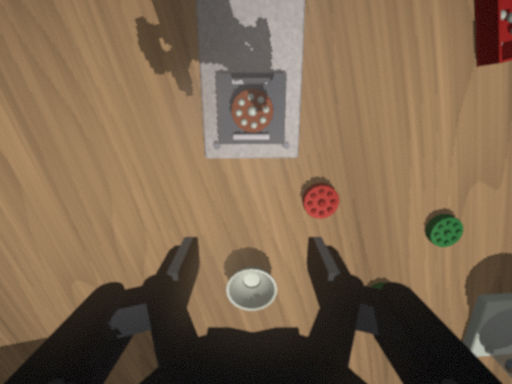

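The pendant lies flat between the stops at about (253,111), with the stops near rows 77 and 137. I'll check the centring numerically, allowing for parallax.

```bash
python3 - <<'E'
from h import *
i=r.camera_info("wrist"); im=cv2.imread("pics/w5.png"); g=im.astype(int).mean(2)
hsv=cv2.cvtColor(im,cv2.COLOR_BGR2HSV).astype(int); h,S,v=hsv.transpose(2,0,1)
print(g[66:92,236:268].mean(1).round().tolist(),g[126:150,236:268].mean(1).round().tolist())
m=(h<14)&(S>100)&(abs(np.arange(384)[:,None]-110)<35)&(abs(np.arange(512)-252)<30)
ys,xs=np.nonzero(m); print('ext',ys.min(),ys.max(),xs.min(),xs.max())
bs=blobs((S<75)&(v>130)&(np.hypot(np.arange(512)-253,np.arange(384)[:,None]-111)<17),4); C=np.array([b[1] for b in bs]); print(C.round(1).tolist())
tx=np.array([np.cos(np.radians(75.2)),np.sin(np.radians(75.2))])
print('cam',(-i['R'].T@i['t'])[:2]@tx)
for n,p,z in(('bars',[(252,76.5),(252,137)],.0205),('disc',[(252,ys.min()),(252,ys.max())],.030),('bead',C,.033)):
    P=onplane(i,p,z); print(n,(P[:,:2]@tx).round(4), (P[:,:2]@tx).mean())
E
```

```text
[97.0, 97.0, 97.0, 97.0, 96.0, 94.0, 88.0, 79.0, 74.0, 74.0, 74.0, 81.0, 96.0, 107.0, 114.0, 120.0, 121.0, 114.0, 97.0, 84.0, 79.0, 78.0, 76.0, 75.0, 74.0, 76.0] [119.0, 115.0, 111.0, 107.0, 104.0, 96.0, 85.0, 96.0, 136.0, 170.0, 188.0, 194.0, 187.0, 160.0, 129.0, 115.0, 115.0, 132.0, 160.0, 176.0, 179.0, 180.0, 179.0, 178.0]
ext 90 131 232 272
[[248.4, 97.7], [241.7, 102.3], [251.8, 111.5], [265.9, 109.5], [239.0, 112.7], [262.8, 119.9], [243.9, 121.7], [253.6, 124.6]]
cam 0.16282565210336256
bars [0.1886 0.1271] 0.15781890901883833
disc [0.1751 0.1345] 0.1547751551054815
bead [0.1677 0.1633 0.1543 0.1562 0.1532 0.1459 0.1442 0.1412] 0.15325308692491071
```

```bash
python3 - <<'E'
from h import *
i=r.camera_info("top"); im=cv2.imread("pics/top0.png"); 
c=cv2.imread("pics/top0.png"); h,S,v=cv2.cvtColor(im,cv2.COLOR_BGR2HSV).astype(int).transpose(2,0,1)
print(onplane(i,[(139.4,185.6)],.125), onplane(i,[(192,199)],.104), onplane(i,[(173.5,194)],.165))
u=np.array([np.cos(np.radians(-104.9)),np.sin(np.radians(-104.9))])
for x in(-145,5,-40): print(x,np.array([.550,.140])+x/1000*u)
print(v[176:196,130:150:1].tolist()[::3])
print(r.get_state()['q'].round(0))
goal([0.588,0.280,0.22],75)
goal([0.588,0.280,0.22],-10)
E
```

```text
[[0.58628731 0.2786091  0.125     ]] [[0.54887725 0.13371491 0.104     ]] [[0.55849722 0.17492311 0.165     ]]
-145 [0.58728426 0.28012453]
5 [0.54871434 0.13516812]
-40 [0.56028531 0.17865504]
[[138, 139, 138, 137, 137, 137, 138, 138, 138, 138, 135, 111, 137, 154, 155, 135, 133, 132, 156, 160], [135, 133, 127, 99, 63, 58, 60, 67, 71, 85, 86, 119, 135, 145, 149, 154, 156, 155, 155, 156], [134, 129, 103, 63, 53, 53, 60, 72, 82, 85, 84, 75, 62, 53, 54, 54, 55, 61, 69, 76], [89, 79, 60, 53, 54, 69, 85, 93, 94, 95, 96, 95, 95, 76, 59, 51, 54, 53, 53, 53], [77, 59, 54, 53, 53, 53, 67, 80, 86, 90, 88, 84, 68, 57, 53, 53, 53, 53, 52, 52], [86, 85, 82, 75, 71, 71, 66, 59, 56, 56, 53, 53, 53, 54, 53, 52, 53, 53, 52, 54], [89, 89, 90, 90, 89, 89, 87, 91, 93, 94, 93, 94, 92, 92, 87, 78, 76, 69, 65, 57]]
[ 30.   5. -29. 107.   2.  69. -14.]
lin [ 0.3402 -0.0028 -0.0494] turn [ 0.0001 -0.0003 -0.0002]
lin [ 0.3402 -0.0028 -0.0494] turn [-2.0000e-04 -3.0000e-04  1.4833e+00]
```

```bash
python3 -m jog '[{"linear":[0.02,0,-0.04],"turn":[0,0,0]},{"linear":[0.06,0,-0.06],"turn":[0,0,0]},{"linear":[0.1,0,-0.07],"turn":[0,0,0]},{"linear":[0.145,0,-0.07],"turn":[0,0,0]},{"linear":[0.19,0,-0.07],"turn":[0,0,0]},{"linear":[0.235,0,-0.07],"turn":[0,0,0]},{"linear":[0.28,-0.001,-0.07],"turn":[0,0,0]},{"linear":[0.32,-0.002,-0.05],"turn":[0,0,0]}]' 0 30;python3 -c "
from h import *
goal([0.5875,0.280,0.135],-104.9)"
```

```text
clock: 8.4
tcp_pos: [0.5841, 0.2658, 0.2229]
orientation: [179.8, -0.3, 75.2]
force: [0.2, 0.4, 0.1]
width: 0.0
grip_force: 0.0
lin [ 0.0142 -0.0006  0.088 ] turn [ 0.003  -0.0049  0.002 ]
```

```bash
python3 -m jog '[{"linear":[0.014,-0.001,0.02],"turn":[0,0,0]},{"linear":[0.014,-0.001,0.05],"turn":[0,0,0]},{"linear":[0.014,-0.001,0.075],"turn":[0,0,0]},{"linear":[0.014,-0.001,0.085],"turn":[0,0,0]},{"linear":[0.014,-0.001,0.085],"turn":[0,0,0]},{"linear":[0.014,-0.001,0.085],"turn":[0,0,0]}]'; python3 - <<'E'
from h import *
cv2.imwrite("pics/s6.png",r.camera("scene")[:,:,::-1][90:240,230:400].repeat(4,0).repeat(4,1))
E
```

```text
clock: 9.0
tcp_pos: [0.5863, 0.2751, 0.1366]
orientation: [180.0, -0.1, 75.1]
force: [0.5, -0.0, 0.4]
width: -0.0
grip_force: 0.0
```

View pics/s6.png

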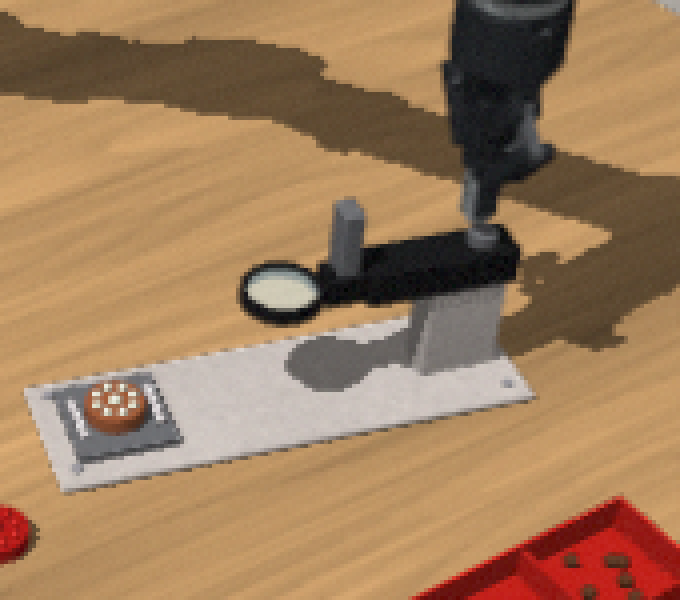

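The fingertips hang just above the button and the pendant sits flat on the stage. Pressing now.

```bash
python3 -m jog '[{"linear":[0.004,0,0.005],"turn":[0,0,0]},{"linear":[0.004,0,0.009],"turn":[0,0,0]},{"linear":[0.004,0,0.012],"turn":[0,0,0]},{"linear":[0.004,0,0.014],"turn":[0,0,0]},{"linear":[0.004,0,0.016],"turn":[0,0,0]},{"linear":[0.004,0,0.018],"turn":[0,0,0]},{"linear":[0.004,0,0.0185],"turn":[0,0,0]},{"linear":[0.004,0,0.0185],"turn":[0,0,0]}]'
```

```text
clock: 9.85
tcp_pos: [0.5872, 0.2784, 0.1181]
orientation: [180.0, -0.0, 75.1]
force: [-1.8, 0.2, 7.7]
width: 0.003
grip_force: 3.6
```

Force 7.7 N, so it's close to the bottom. I push a little further to make sure it bottoms out.

```bash
python3 -m jog '[{"linear":[0,0,0.001],"turn":[0,0,0]},{"linear":[0,0,0.0025],"turn":[0,0,0]},{"linear":[0,0,0.0035],"turn":[0,0,0]},{"linear":[0,0,0.0035],"turn":[0,0,0]}]'
```

```text
clock: 10.25
tcp_pos: [0.5873, 0.2785, 0.1179]
orientation: [179.9, -0.0, 75.0]
force: [-7.7, -3.7, 22.4]
width: 0.002
grip_force: 11.3
```

```bash
python3 -m jog '[{"linear":[0,0,-0.03],"turn":[0,0,0]},{"linear":[0,0,-0.07],"turn":[0,0,0]},{"linear":[0,0,-0.11],"turn":[0,0,0.12]},{"linear":[-0.02,0,-0.12],"turn":[0,0,0.26]},{"linear":[-0.04,0,-0.12],"turn":[0,0,0.4]},{"linear":[-0.06,0,-0.12],"turn":[0,0,0.54]},{"linear":[-0.08,0,-0.12],"turn":[0,0,0.68]},{"linear":[-0.1,0,-0.12],"turn":[0,0,0.82]}]' 0.6 30; python3 -c "
from h import *
goal([0.560,0.178,0.22],-14.9)"
```

```text
clock: 11.05
tcp_pos: [0.5607, 0.1799, 0.2328]
orientation: [180.0, 0.1, 27.7]
force: [-0.2, -0.2, -0.5]
width: 0.601
grip_force: 0.0
lin [-0.0015  0.0014  0.0128] turn [0.0008 0.0011 0.7436]
```

```bash
python3 -m jog '[{"linear":[-0.001,0.001,0],"turn":[0,0,0.14]},{"linear":[-0.001,0.001,0],"turn":[0,0,0.28]},{"linear":[-0.001,0.001,0],"turn":[0,0,0.42]},{"linear":[-0.001,0.001,0],"turn":[0,0,0.56]},{"linear":[-0.001,0.001,0],"turn":[0,0,0.70]},{"linear":[-0.001,0.001,0],"turn":[0,0,0.74]},{"linear":[-0.001,0.001,0],"turn":[0,0,0.74]}]'; python3 - <<'E'
from h import *
goal([0.560,0.178,0.127],-14.9)
i=r.camera_info("wrist"); im=r.camera("wrist")[:,:,::-1]; cv2.imwrite("pics/w7.png",im)
print(proj(i,[[0.5603,0.1787,0.165],[0.5873,.2801,.118]]))
E
```

```text
clock: 11.75
tcp_pos: [0.5605, 0.1795, 0.2328]
orientation: [179.9, 0.0, -14.4]
force: [0.3, 0.3, -0.4]
width: 0.598
grip_force: 0.0
lin [-1.000e-04  1.500e-03  1.058e-01] turn [0.0011 0.0008 0.0096]
[[253.10411404 203.08484556]
 [150.67377932 185.53813507]]
```

View pics/w7.png

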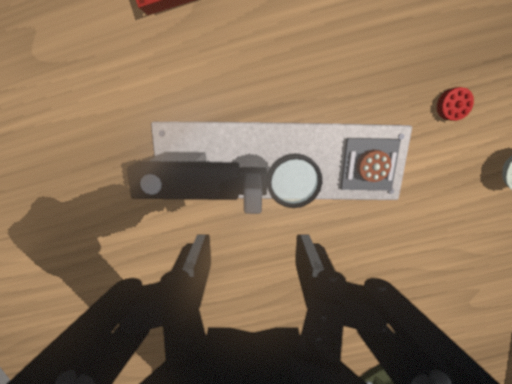

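The tab top shows at (254,203) and was predicted at (253,203). I descend and grip it.

```bash
python3 -m jog '[{"linear":[0,0.001,0.03],"turn":[0,0,0.008]},{"linear":[0,0.001,0.06],"turn":[0,0,0.008]},{"linear":[0,0.001,0.085],"turn":[0,0,0.008]},{"linear":[0,0.001,0.1],"turn":[0,0,0.008]},{"linear":[0,0.001,0.105],"turn":[0,0,0.008]},{"linear":[0,0.001,0.105],"turn":[0,0,0.008]}]' && python3 -m jog '[{"linear":[0,0,0],"turn":[0,0,0]},{"linear":[0,0,0],"turn":[0,0,0]},{"linear":[0,0,0],"turn":[0,0,0]},{"linear":[0,0,0],"turn":[0,0,0]},{"linear":[0,0,0],"turn":[0,0,0]},{"linear":[0,0,0],"turn":[0,0,0]},{"linear":[0,0,0],"turn":[0,0,0]}]' 0 60; python3 -c "
from h import *
u=np.array([np.cos(np.radians(-104.9)),np.sin(np.radians(-104.9)),0]); s=r.get_state()
goal(s['tcp_pos']+0.12*u,-14.9)"
```

```text
clock: 12.4
tcp_pos: [0.5605, 0.179, 0.1283]
orientation: [180.0, 0.0, -14.8]
force: [0.5, 0.2, 0.5]
width: 0.601
grip_force: 0.0
clock: 13.1
tcp_pos: [0.5614, 0.1795, 0.1299]
orientation: [-179.9, -0.1, -14.8]
force: [-0.0, 0.9, 6.3]
width: 0.18
grip_force: 59.9
lin [-2.0e-04  1.2e-01 -1.0e-04] turn [-0.0012 -0.002   0.0018]
```

```bash
python3 -m jog '[{"linear":[0,0.008,-0.001],"turn":[0,0,0]},{"linear":[0,0.016,-0.001],"turn":[0,0,0]},{"linear":[0,0.024,-0.001],"turn":[0,0,0]},{"linear":[0,0.032,-0.001],"turn":[0,0,0]},{"linear":[0,0.04,-0.001],"turn":[0,0,0]},{"linear":[0,0.048,-0.001],"turn":[0,0,0]},{"linear":[0,0.055,-0.001],"turn":[0,0,0]},{"linear":[0,0.055,-0.001],"turn":[0,0,0]}]'
```

```text
clock: 13.9
tcp_pos: [0.5465, 0.1245, 0.1299]
orientation: [180.0, -0.0, -14.9]
force: [2.1, 2.7, 3.7]
width: 0.179
grip_force: 60.1
```

```bash
python3 -m jog '[{"linear":[0,0.008,0],"turn":[0,0,0]},{"linear":[0,0.016,0],"turn":[0,0,0]},{"linear":[0,0.024,0],"turn":[0,0,0]},{"linear":[0,0.032,0],"turn":[0,0,0]},{"linear":[0,0.04,0],"turn":[0,0,0]},{"linear":[0,0.048,0],"turn":[0,0,0]},{"linear":[0,0.055,0],"turn":[0,0,0]},{"linear":[0,0.055,0],"turn":[0,0,0]}]'; python3 -c "
from h import *
u=np.array([np.cos(np.radians(-104.9)),np.sin(np.radians(-104.9)),0]); s=r.get_state(); d=s['tcp_pos']-np.array([.5614,.1795,.13])
print('out',d@u,'lat',np.cross(u,d)[2],'pull',s['force']@u,s['force'])"
```

```text
clock: 14.7
tcp_pos: [0.5328, 0.0734, 0.1299]
orientation: [-179.9, -0.0, -14.8]
force: [4.1, 5.1, 2.5]
width: 0.178
grip_force: 60.0
out 0.1098424783126502 lat -0.00037504222430632603 pull -6.032914026589816 [4.13133463 5.14355903 2.54686044]
```

```bash
python3 -m jog '[{"linear":[0,0.004,0],"turn":[0,0,0]},{"linear":[0,0.007,0],"turn":[0,0,0]},{"linear":[0,0.01,0],"turn":[0,0,0]},{"linear":[0,0.012,0],"turn":[0,0,0]},{"linear":[0,0.012,0],"turn":[0,0,0]},{"linear":[0,0.012,0],"turn":[0,0,0]}]'; python3 -c "
from h import *
u=np.array([np.cos(np.radians(-104.9)),np.sin(np.radians(-104.9)),0]); s=r.get_state(); d=s['tcp_pos']-np.array([.5614,.1795,.13])
print('out',d@u,'lat',np.cross(u,d)[2],'pull',s['force']@u,s['force'])"
```

```text
clock: 15.3
tcp_pos: [0.5301, 0.0634, 0.13]
orientation: [-179.8, -0.1, -14.7]
force: [5.4, 6.8, 2.4]
width: 0.179
grip_force: 59.8
out 0.12027921575015343 lat -0.0003607176829674985 pull -7.9488565924239 [5.37932602 6.79409974 2.40269202]
```

```bash
python3 -m jog '[{"linear":[0,0.001,0],"turn":[0,0,0]},{"linear":[0,0.002,0],"turn":[0,0,0]},{"linear":[0,0.003,0],"turn":[0,0,0]},{"linear":[0,0.003,0],"turn":[0,0,0]},{"linear":[0,0.003,0],"turn":[0,0,0]}]'; python3 -c "
from h import *
u=np.array([np.cos(np.radians(-104.9)),np.sin(np.radians(-104.9)),0]); s=r.get_state(); d=s['tcp_pos']-np.array([.5614,.1795,.13])
print('out',d@u,'lat',np.cross(u,d)[2],'pull',s['force']@u,s['force'])"
```

```text
clock: 15.8
tcp_pos: [0.53, 0.0632, 0.13]
orientation: [-179.6, -0.1, -14.6]
force: [8.0, 12.1, -0.1]
width: 0.18
grip_force: 59.5
out 0.1204945083733462 lat -0.0004545259489358265 pull -13.726723038277148 [ 8.01165606 12.07259139 -0.1240474 ]
```

The arm has hit the second stop: the last 3 mm commanded gave no travel and the pull force rose to 13.7 N. The tab is still gripped at 60 N, so I hand in.

```bash
python3 -c "
from bench import r
print(r.hand_in())"
```

```text
the job is handed in; nothing more can be done
None
```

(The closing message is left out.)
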